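# Square up the dead-weight column on the load cell and switch on the test box

## Robot

A 6-joint arm with a two-finger parallel gripper is mounted at the origin on the work surface. World frame = base frame: x ahead of the robot, y to its left, z up, the work surface at z = 0. Lengths are in m, angles in rad, forces in N, time in s.
With the tool pointing down it reaches from about 0.375 to 0.75 m from the base axis. Payload 9 kg.
Tool frame: the origin (TCP) lies between the finger pads; the fingertips stand 8 mm ahead of it and the grasp point (between the pads) lies 11 mm behind it; z points along the fingers, y is the direction in which the jaws open and shut (so a half turn about z gives the same grasp; the last joint's range is limited). The gripper opens to 85 mm and grips with 20 to 120 N. Pads are 22 mm wide; open, the fingers measure 114 mm over their backs; the gripper's body (76 mm by 85 mm) begins 54 mm behind the grasp point. The pads swing forward as they close: fully open they stand 13 mm farther back than shut.
Start: joints at [1.048, 0.104, 0.097, 1.564, 0, 1.353], TCP at [0.18, 0.572, 0.239] pointing down, gripper open.
Joint ranges: [-2.99, 2.99], [-0.84, 1.86], [-1.1, 1.16], [-1.84, 2.11], [-1.51, 1.56], [-3.14, 3.14]. Speed limits (rad/s): [2.22, 2.22, 2.57, 3.14, 3.14, 3.14].

## Interface

Orientations are given as a unit quaternion [x, y, z, w].
In Python, from workcell import * gives the robot as it stands. The module is installed in compiled form; this text tells all that it offers.
- The arm moves only by the tool apply_moves, never from a script. Its argument "increments" is a list of rows, each a list of 3 entries, a list of its own where there are three numbers: the opening in per cent of the stroke, from 0 (shut) to 100 (fully open), then the shift along the tool's x, y, z in cm, then the turn about the tool's z in units of 6 degrees (1.0 is 6 degrees). In form: [[claw, [dx, dy, dz], twist], ...]. A call has 1 to 12 rows; each row shifts and turns the pose as measured when the row begins, along the tool's axes as they then stand; what a row does not reach is not made up. A row lasts 1/12 s, in which the tool goes at most 41.7 mm and 7.16 degrees, less where a joint would pass 70% of its speed; a pose out of reach is approached as far as the arm can. A call with a gripper value outside its range is refused whole. The fingers move at their own pace and stop on an object; "newtons" is the grip in N (left out, the last holds). Time passes only in rows, so rows that do not move let the fingers close. It gives the time, the measured TCP pose, the force and the opening at its end, in the units of the state.
- read_state(): the state, without advancing time (a new reading comes with each control period).
- camera(name): name is "scene" or "side" or "wrist"; returns a dict with "pixels" (400x640x3 uint8, red, green, blue), "depth" (400x640 float32, m along the optical axis (not along the pixel's ray), 0 where there is no reading), "fx", "fy", "cx", "cy" (pixels), "dist" ([k1, k2, p1, p2, k3] as OpenCV has them; the pictures are not rectified), "R" (3x3) and "t" (3): a world point X has camera coordinates R X + t; the wrist camera has in their place "hand_eye" (4x4, takes a point from camera to tool coordinates, whose origin is the TCP and whose axes are the flange's). Camera axes: x right, y down, z forward; pixel columns grow to the right and rows downward; lengths in m; the calibration is good to about 2 mm. A picture is of the moment at which its call begins: read the wrist's pose just before it.
- sign_off(): hands the job in, once; it reports no verdict.
Trained networks look in a picture, given as the dict that the camera call returned (one of the last four; its "shot" number tells which), for a name from the list of things; names that differ only in an ending like _2 or _b are one class to them, and where a whole thing is asked for, a point or a joint stands for the part that bears it (a point fixed in the world has none). Each returns a list of dicts, best first, with "p" (0 to 1); they miss things now and then, are a little off and sometimes report something else, mostly with a low value. They report only what shows in the picture. A call takes as long as a camera call. They do not tell look-alikes from the thing itself.
- boxes_of(picture, name): "centre" ([x, y, z] in m, in world coordinates, good to about 4 mm: the middle of the surface that is visible of it).
- outline_of(picture, name): "mask" (400x640 bool, what is visible of it).
The state is a dict: "time": time; "q": joint angles; "qvel": joint speeds; "joint_efforts": joint torques, N m; "tcp_pos": TCP position; "tcp_rot": TCP orientation; "contact_force": force on the tool from outside, world axes, zero at the start; "ft_torque": the same for the moment, N m; "grip_width": opening from 0.0 (shut) to 1.0 (fully open).
Only numpy, scipy, OpenCV 4.12 (cv2) and the standard library are available. Lean on these libraries where they do the work, as an engineer would, in place of code of your own. Each camera call takes 0.05 s, during which the arm holds its last target.

## Task

Build up the check column on the load cell: set the medium weight case down gently on the largest one, which already stands on the cell, then the smallest on top of the medium one, each upright, centred and with its long sides parallel to those of the case below. When the column stands free, push down the raised end of the rocker switch on the test box until it is fully over to the other side. Leave the white sensor lid and the copper shims where they lie.

Things in the scene. Friction and masses are not known exactly. Their poses are not given: they have to be found in the camera images.
- case_large_center (a point): Closed flat-topped weight case, grey lower half and aluminium lid, a latch on each short end; 120 x 66 x 45 mm (long x wide x high), about 0.9 kg; the largest of three alike, already standing centred on the load cell's platen, its underside 60 mm above the table (within 3 mm and 2 degrees of square with the platen); it is only resting there. This point is its centre, half-way up; x along its long side, y across, z up.
- case_medium_center (a point): Closed flat-topped weight case, grey lower half and aluminium lid, a latch on each short end; 100 x 56 x 45 mm (long x wide x high), about 0.6 kg; the middle one in size, standing loose on the table; to be stacked first. This point is its centre, half-way up; x along its long side, y across, z up.
- case_small_center (a point): Closed flat-topped weight case, grey lower half and aluminium lid, a latch on each short end; 80 x 46 x 40 mm (long x wide x high), about 0.35 kg; the smallest, standing loose on the table; to be stacked second. This point is its centre, half-way up; x along its long side, y across, z up.
- cell_top (a point): Centre of the top of the load cell's platen, 60 mm above the table: a chrome load cell, a round body under a 130 x 80 mm steel platen, fixed on a black steel fixture plate 150 x 110 x 12 mm that is fixed to the table. x along the platen's long side, z up.
- rocker_press (a point): Push point on the red rocker, a paddle 70 x 34 x 12 mm on top of a fixed grey test box 170 x 200 x 75 mm: on the top of its raised end (the one away from the robot), 26 mm from the pivot, at first 102 mm above the table. x points from the pivot to this end (level at first). Pushed straight down here with 2 to 4 N it sinks 13 mm to its stop; no spring, it stays where left.
- rocker (a joint): Rocker angle in rad: 0 to 0.04 at the start (off, the end far from the robot up), 0.52 when fully over (on, that end down against its stop).
- sensor_lid: Bystander, to be left alone: white plastic sensor lid 90 x 70 x 18 mm. Origin: its underside's centre.
- shims: Bystander, to be left alone: stack of three copper shims, 70 x 50 x 12 mm together. Origin: its underside's centre.
There are look-alikes about, which are no part of the job. Leave any blue look-alike of the part that bears case_small_center alone. Leave any turquoise look-alike of the part that bears case_medium_center alone.

How it is judged:
By the outcome, as a careful person would: the job done as asked, in the order asked, and still so for the second after the job is handed in, with the robot touching nothing.
It also fails if it takes over 69 s, if anything falls off the work surface, if the arm or the gripper's body presses on something with over 40 N, if the wrist force passes 120 N, or if a joint passes its speed limit or range.

## Working session

There is one attempt and no reset: what is moved stays moved. The work goes in short steps, Python scripts to look and compute and a tool call to move; the robot and the scene stay as the last step left them, time stands still between calls to the robot, and variables do not carry over. Pictures are saved under pics/ and viewed, and the job is handed in when it is done.

Besides the shell and the picture viewer there is one more tool, called after "Call:" in YAML: its name, and indented under it one key for each argument. apply_moves: Moves the arm, as the interface text tells. Its arguments: {"type":"object","properties":{"increments":{"type":"array","items":{"type":"array"}},"newtons":{"type":"number"}},"required":["increments"]}

```bash
mkdir -p pics; cat > h.py <<'E'
import numpy as np, cv2
from workcell import *
from scipy.spatial.transform import Rotation as Ro
def save(c,n): cv2.imwrite('pics/'+n+'.png',cv2.cvtColor(c['pixels'],cv2.COLOR_RGB2BGR))
def ext(c,s=None):
    if 'R' in c: 
        R=np.array(c['R']);t=np.array(c['t']); return R,t
    T=np.eye(4);T[:3,:3]=Ro.from_quat(s['tcp_rot']).as_matrix();T[:3,3]=s['tcp_pos']
    M=np.linalg.inv(T@np.array(c['hand_eye'])); return M[:3,:3],M[:3,3]
def cloud(c,s=None):
    R,t=ext(c,s)
    K=np.array([[c['fx'],0,c['cx']],[0,c['fy'],c['cy']],[0,0,1.]])
    v,u=np.mgrid[:400,:640]
    p=cv2.undistortPoints(np.stack([u.ravel(),v.ravel()],1).astype(float).reshape(-1,1,2),K,np.array(c['dist'],float)).reshape(400,640,2)
    d=c['depth'];P=np.dstack([p*d[...,None],d])
    W=(P-t)@R
    W[d<=0]=np.nan
    return W
E
python3 - <<'E'
from h import *
s=read_state();print(s)
for n in ['scene','side','wrist']:
    c=camera(n);save(c,n+'0')
    if n!='wrist':
        print(n,-np.array(c['R']).T@np.array(c['t']))
        for k in ['case_large_center','case_medium_center','case_small_center','cell_top','rocker','sensor_lid','shims']:
            try: print(k,[(np.round(b['centre'],3),round(b['p'],2)) for b in boxes_of(c,k)])
            except Exception as e: print(k,e)
E
```

```text
{'time': 0.0, 'q': array([1.04834299e+00, 1.04680911e-01, 9.64547523e-02, 1.56391958e+00,
       1.66778838e-05, 1.35305186e+00]), 'qvel': array([-8.96647004e-05, -7.17617387e-04,  1.07728061e-03,  9.78207824e-05,
        8.61346328e-04, -5.55565201e-04]), 'joint_efforts': array([ 2.10792055e-04, -5.56930518e+01,  5.03648436e+01,  1.70542987e-02,
       -2.93349312e-04, -3.17194053e-05]), 'tcp_pos': array([0.17985013, 0.57206053, 0.23852511]), 'tcp_rot': array([ 1.51765686e-01,  9.88416269e-01, -6.26007076e-04, -2.51820878e-04]), 'contact_force': array([-0.2295755 , -0.13462297,  0.31408157]), 'ft_torque': array([ 0.01021079, -0.03371395, -0.02087716]), 'grip_width': 1.0004408845461494}
scene [0.85276041 0.4959733  0.56406385]
case_large_center [(array([0.612, 0.08 , 0.105]), 0.97)]
case_medium_center [(array([ 0.608, -0.282,  0.037]), 0.91), (array([ 0.659, -0.145,  0.043]), 0.82)]
case_small_center [(array([ 0.448, -0.221,  0.033]), 0.98), (array([ 0.316, -0.166,  0.035]), 0.85), (array([ 0.388, -0.358,  0.028]), 0.83), (array([ 0.408, -0.004,  0.016]), 0.41)]
cell_top []
rocker []
sensor_lid [(array([0.381, 0.152, 0.014]), 0.67), (array([0.516, 0.277, 0.095]), 0.51)]
shims [(array([ 0.409, -0.003,  0.013]), 0.86), (array([0.382, 0.15 , 0.016]), 0.71)]
side [ 0.20913541 -0.66615461  0.93917315]
case_large_center []
case_medium_center [(array([ 0.643, -0.168,  0.046]), 0.78), (array([ 0.59 , -0.317,  0.043]), 0.58)]
case_small_center [(array([ 0.432, -0.242,  0.04 ]), 0.98), (array([ 0.379, -0.38 ,  0.041]), 0.92), (array([ 0.306, -0.187,  0.039]), 0.68)]
cell_top [(array([0.579, 0.028, 0.009]), 0.74)]
rocker [(array([0.509, 0.267, 0.093]), 0.63)]
sensor_lid [(array([0.376, 0.136, 0.018]), 0.57)]
shims [(array([ 0.396, -0.012,  0.015]), 0.57)]
```

View pics/scene0.png

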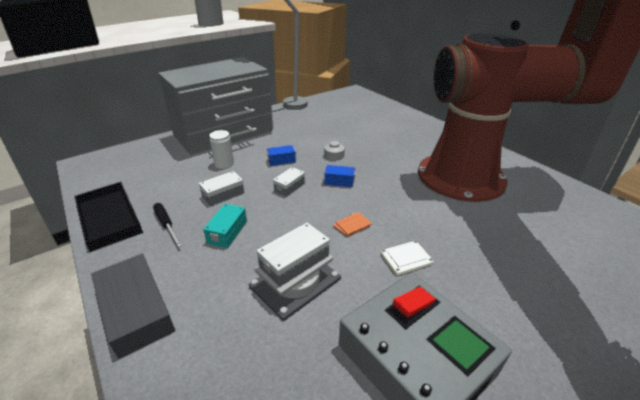

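View pics/side0.png

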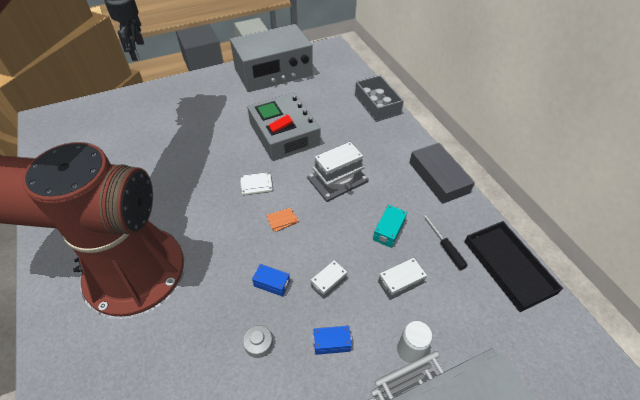

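View pics/wrist0.png

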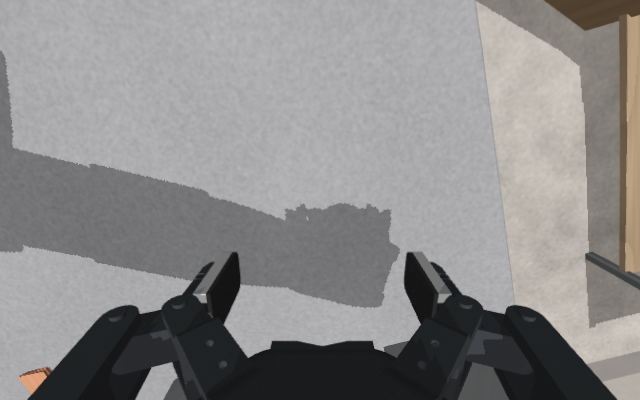

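```bash
cat >> h.py <<'E'
def top(W,z,ctr,r=0.09,tol=0.006):
    m=(abs(W[...,2]-z)<tol)&(np.hypot(W[...,0]-ctr[0],W[...,1]-ctr[1])<r)
    n,l,st,ce=cv2.connectedComponentsWithStats(m.astype(np.uint8))
    if n<2: return None
    k=1+np.argmax(st[1:,4]); P=W[l==k]
    (c,sz,a)=cv2.minAreaRect(P[:,:2].astype(np.float32)*1000)
    if sz[0]<sz[1]: sz=sz[::-1];a+=90
    a=(a+90)%180-90
    return dict(c=np.round(c,1),sz=np.round(sz,1),a=round(a,1),z=np.round(np.percentile(P[:,2],[5,50,95])*1000,1),n=len(P),mean=np.round(P.mean(0)*1000,1))
E
python3 - <<'E'
from h import *
for n in ['scene','side']:
    c=camera(n);W=cloud(c)
    v=W[...,2][(abs(W[...,0]-.45)<.2)&(abs(W[...,1])<.35)]
    print(n,'table',np.nanmedian(v))
    for nm,z,p in [('L',.105,(.612,.08)),('M',.045,(.60,-.30)),('S',.040,(.44,-.23)),('box',.075,(.52,.27)),('rock',.095,(.52,.27)),('turq',.045,(.65,-.15)),('lid',.018,(.38,.15)),('shim',.012,(.4,-.01))]:
        print(nm,top(W,z,p,r=.16 if nm=='box' else .09))
    h=c['pixels'].astype(int); red=(h[...,0]>150)&(h[...,1]<60)&(h[...,2]<60)
    P=W[red]; P=P[(P[:,2]>.05)&(P[:,2]<.15)]; print('red',len(P),np.round(np.percentile(P,[2,50,98],axis=0),3)); 
    print(cv2.minAreaRect(P[:,:2].astype(np.float32)*1000)); A=np.c_[P[:,:2],np.ones(len(P))]
    np.save('red_'+n,P)
E
```

```text
scene table 0.0016316516732088815
L {'c': array([604.6,  64.6]), 'sz': array([118.6,  67.2]), 'a': 6.4, 'z': array([101.8, 104.6, 106.4]), 'n': 1712, 'mean': array([607.9,  67.9, 104.4])}
M {'c': array([ 600.5, -303.8]), 'sz': array([100.8,  58.4]), 'a': 2.4, 'z': array([40.9, 43.9, 45.5]), 'n': 501, 'mean': array([ 602.7, -301.2,   43.7])}
S {'c': array([ 438.3, -233.5]), 'sz': array([80.1, 47.9]), 'a': 21.1, 'z': array([36.1, 39. , 40.6]), 'n': 309, 'mean': array([ 439.8, -230.3,   38.8])}
box {'c': array([531.8, 320. ]), 'sz': array([199.7, 172.2]), 'a': -88.0, 'z': array([73.7, 75.7, 78.9]), 'n': 11354, 'mean': array([538. , 331. ,  75.9])}
rock {'c': array([510.1, 274.3]), 'sz': array([68. , 33.1]), 'a': 2.6, 'z': array([ 89.8,  95.8, 100.5]), 'n': 472, 'mean': array([511.7, 276.5,  95.5])}
turq {'c': array([ 653.1, -155.3]), 'sz': array([100.4,  57.9]), 'a': 37.8, 'z': array([41.5, 44.2, 46.4]), 'n': 736, 'mean': array([ 655.3, -151.9,   44.2])}
lid {'c': array([376.6, 145.2]), 'sz': array([91.4, 71.7]), 'a': -13.7, 'z': array([13.2, 17.9, 20.2]), 'n': 985, 'mean': array([380.6
[... 1079 characters left out ...]
  94.8, 100.2]), 'n': 139, 'mean': array([506.3, 268.9,  94.7])}
turq {'c': array([ 651.7, -158.6]), 'sz': array([104.4,  56.4]), 'a': 38.0, 'z': array([41.8, 44.8, 47.5]), 'n': 666, 'mean': array([ 650.8, -160.2,   44.8])}
lid {'c': array([376. , 143.4]), 'sz': array([89. , 71.8]), 'a': -14.6, 'z': array([12.7, 16.7, 20.8]), 'n': 510, 'mean': array([375.3, 140.5,  16.8])}
shim {'c': array([399.5, -11.3]), 'sz': array([76.7, 61.2]), 'a': -1.6, 'z': array([ 7.8, 12. , 14.8]), 'n': 441, 'mean': array([398. , -10.3,  11.7])}
red 166 [[0.474 0.256 0.085]
 [0.505 0.271 0.096]
 [0.536 0.288 0.105]]
((505.4241638183594, 273.75347900390625), (64.35843658447266, 37.597660064697266), 5.99619197845459)
```

```bash
cat >> h.py <<'E'
def yaw(s): 
    x=Ro.from_quat(s['tcp_rot']).as_matrix()[:,0]; return np.degrees(np.arctan2(x[1],x[0]))
def plan(p,yawdeg=None):
    s=read_state();R=Ro.from_quat(s['tcp_rot']).as_matrix();y=yaw(s)
    d=np.array(p)-s['tcp_pos']; print('t',round(s['time'],2),'tcp',np.round(s['tcp_pos'],4),'yaw',round(y,2),'tilt',np.round(R[:,2],4),'q6',round(s['q'][5],2),'F',np.round(s['contact_force'],1),'grip',round(s['grip_width'],3))
    print('delta tool cm now',np.round(R.T@d*100,2))
    if yawdeg is not None:
        dy=(yawdeg-y+90)%180-90; print('twist units',round(-dy/6,2)); a=np.radians(y+dy)
        R2=np.array([[np.cos(a),np.sin(a),0],[np.sin(a),-np.cos(a),0],[0,0,-1]]); print('delta after twist',np.round(R2.T@d*100,2))
E
python3 - <<'E'
from h import *
c=camera('wrist');print(np.round(c['hand_eye'],3),c['fx'],c['cx'],c['cy'])
plan([.6,-.305,.20],2.3)
E
```

```text
[[-0.001 -0.953 -0.303  0.078]
 [ 1.    -0.001 -0.     0.   ]
 [-0.    -0.303  0.953 -0.135]
 [ 0.     0.     0.     1.   ]] 284.4745915268358 321.8065186426832 200.08651014407198
t 1.0 tcp [0.1801 0.5724 0.2393] yaw 162.54 tilt [ 1.e-04  1.e-04 -1.e+00] q6 1.35 F [-0.6  0.2  0.7] grip 0.995
delta tool cm now [-66.39 -71.09   3.93]
twist units -3.29
delta after twist [-38.44 -89.35   3.93]
```

Call:
apply_moves:
  increments:
    - [100, [-1.5, -1.5, 0], -1.1]
    - [100, [-2.2, -3, 0], -1.1]
    - [100, [-1.8, -3.4, 0], -1.1]
    - [100, [-1.6, -3.7, 0], 0]
    - [100, [-1.6, -3.7, 0], 0]
    - [100, [-1.6, -3.7, 0], 0]
    - [100, [-1.6, -3.7, 0], 0]
    - [100, [-1.6, -3.7, 0], 0]
    - [100, [-1.6, -3.7, 0], 0]
    - [100, [-1.6, -3.7, 0], 0]
    - [100, [-1.6, -3.7, 0], 0]
    - [100, [-1.6, -3.7, 0], 0]
  newtons: 40

```text
time: 2.0
tcp_pos: [0.387, 0.151, 0.2382]
tcp_rot: [-0.035, 0.999, 0.001, 0.003]
contact_force: [1.3, 0.1, 0.2]
grip_width: 1.0
```

```bash
python3 -c "
from h import *
plan([.6,-.305,.20],2.3)"
```

```text
t 2.0 tcp [0.387  0.151  0.2382] yaw -175.96 tilt [ 0.0052  0.003  -1.    ] q6 -0.02 F [1.3 0.1 0.2] grip 1.0
delta tool cm now [-18.02 -47.     3.79]
twist units 0.29
delta after twist [-19.45 -46.42   3.82]
```

Call:
apply_moves:
  increments:
    - [100, [-1.5, -3.8, 0], 0.3]
    - [100, [-1.6, -3.8, 0.3], 0]
    - [100, [-1.6, -3.8, 0.4], 0]
    - [100, [-1.6, -3.8, 0.4], 0]
    - [100, [-1.6, -3.8, 0.4], 0]
    - [100, [-1.6, -3.8, 0.4], 0]
    - [100, [-1.6, -3.8, 0.4], 0]
    - [100, [-1.6, -3.8, 0.4], 0]
    - [100, [-1.6, -3.8, 0.4], 0]
    - [100, [-1.6, -3.8, 0.4], 0]
    - [100, [-1.6, -3.8, 0.3], 0]
    - [100, [-1, -2, 0], 0]

```text
time: 3.0
tcp_pos: [0.587, -0.2886, 0.2028]
tcp_rot: [-0.016, 1.0, 0.0, 0.007]
contact_force: [0.5, -0.4, 0.2]
grip_width: 0.999
```

```bash
python3 -c "
from h import *
plan([.6,-.305,.20],2.3)
s=read_state();c=camera('wrist');save(c,'w1');W=cloud(c,s)
print(top(W,.045,(.6,-.305)));print(top(W,.04,(.436,-.234)))
"
```

```text
t 3.0 tcp [ 0.587  -0.2886  0.2028] yaw -178.21 tilt [ 1.450e-02  6.000e-04 -9.999e-01] q6 -0.69 F [ 0.5 -0.4  0.2] grip 0.999
delta tool cm now [-1.25 -1.68  0.3 ]
twist units -0.09
delta after twist [-1.24 -1.69  0.28]
{'c': array([ 599.9, -306.9]), 'sz': array([99.8, 55.5]), 'a': 2.2, 'z': array([44. , 45.2, 46.4]), 'n': 4591, 'mean': array([ 596.7, -306.6,   45.2])}
{'c': array([ 441.9, -231.9]), 'sz': array([71.3, 46.8]), 'a': 19.0, 'z': array([38.3, 39.9, 41.3]), 'n': 3799, 'mean': array([ 443.7, -233. ,   39.9])}
```

View pics/w1.png

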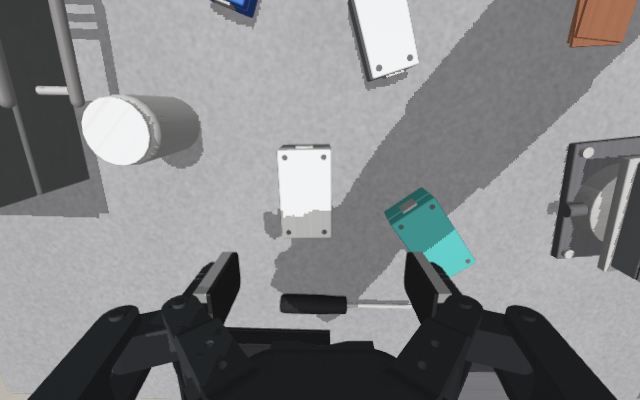

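Call:
apply_moves:
  increments:
    - [100, [-0.6, -0.9, 0], -0.1]
    - [100, [-0.6, -0.9, 1.0], 0]
    - [100, [0, 0, 0], 0]

```text
time: 3.3
tcp_pos: [0.6008, -0.3123, 0.19]
tcp_rot: [-0.019, 1.0, 0.001, 0.007]
contact_force: [-0.4, -0.1, -1.5]
grip_width: 1.005
```

```bash
python3 -c "
from h import *
plan([.5999,-.3069,.022],2.2)
"
```

```text
t 3.3 tcp [ 0.6008 -0.3123  0.19  ] yaw -177.88 tilt [ 0.0131  0.0012 -0.9999] q6 -0.71 F [-0.4 -0.1 -1.5] grip 1.005
delta tool cm now [ 0.29  0.53 16.8 ]
twist units -0.01
delta after twist [ 0.07  0.54 16.8 ]
```

Call:
apply_moves:
  increments:
    - [100, [0.1, 0.3, 3], 0]
    - [100, [0.1, 0.2, 3], 0]
    - [100, [0, 0, 3], 0]
    - [100, [0, 0, 3], 0]
    - [100, [0, 0, 2.2], 0]
    - [100, [0, 0, 1.0], 0]
    - [100, [0, 0, 0.6], 0]
    - [100, [0, 0, 0], 0]

```text
time: 3.97
tcp_pos: [0.601, -0.3045, 0.0311]
tcp_rot: [-0.019, 1.0, -0.001, 0.008]
contact_force: [0.1, -0.0, 0.3]
grip_width: 0.998
```

```bash
python3 -c "
from h import *
plan([.5999,-.3069,.022],2.2)
"
```

```text
t 3.97 tcp [ 0.601  -0.3045  0.0311] yaw -177.81 tilt [ 0.0165 -0.001  -0.9999] q6 -0.7 F [ 0.1 -0.   0.3] grip 0.998
delta tool cm now [ 0.13 -0.23  0.91]
twist units -0.0
delta after twist [ 0.12 -0.23  0.91]
```

Call:
apply_moves:
  increments:
    - [100, [0.1, -0.2, 0.6], 0]
    - [100, [0, 0, 0.3], 0]
    - [100, [0, 0, 0], 0]
    - [40, [0, 0, 0], 0]
    - [40, [0, 0, 0], 0]
    - [40, [0, 0, 0], 0]
    - [40, [0, 0, 0], 0]
    - [40, [0, 0, 0], 0]
    - [40, [0, 0, 0], 0]
  newtons: 60

```text
time: 4.72
tcp_pos: [0.6032, -0.3084, 0.0287]
tcp_rot: [-0.019, 1.0, -0.003, 0.011]
contact_force: [0.3, 0.2, -1.5]
grip_width: 0.642
```

```bash
python3 -c "
from h import *
plan([.5999,-.3069,.022],2.2)
s=read_state();c=camera('wrist');save(c,'w2')
"
```

```text
t 4.72 tcp [ 0.6032 -0.3084  0.0287] yaw -177.78 tilt [ 0.0231 -0.0053 -0.9997] q6 -0.71 F [ 0.3  0.2 -1.5] grip 0.642
delta tool cm now [0.34 0.17 0.66]
twist units 0.0
delta after twist [0.32 0.16 0.67]
```

View pics/w2.png

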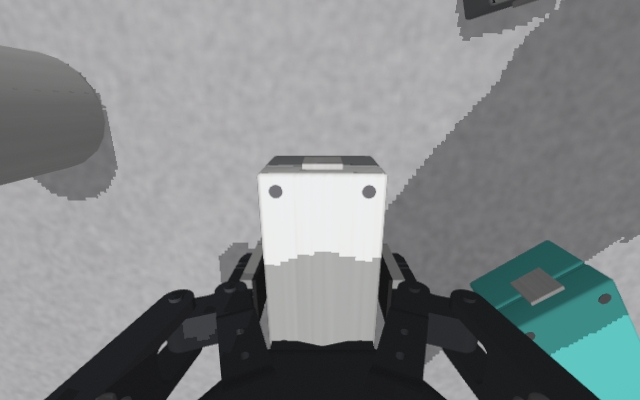

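Call:
apply_moves:
  increments:
    - [40, [0, 0, 0], 0]
    - [40, [0, 0, -0.5], 0]
    - [40, [0, 0, -1.5], 0]
    - [40, [0, 0, -3], 0]
    - [40, [0, 0, -3], 0]
    - [40, [0, 0, -3], 0]
    - [40, [0, 0, -3], 0]
    - [40, [0, 0, -2], 0]
    - [40, [0, 0, -0.5], 0]
    - [40, [0, 0, 0], 0]
  newtons: 80

```text
time: 5.6
tcp_pos: [0.5954, -0.305, 0.1952]
tcp_rot: [-0.019, 1.0, 0.001, 0.006]
contact_force: [0.2, -0.4, -6.7]
grip_width: 0.639
```

```bash
python3 -c "
from h import *
plan([.604,.0635,.20],6.8)
s=read_state();c=camera('wrist');save(c,'w3');W=cloud(c,s)
z=s['tcp_pos'][2]
print(top(W,z+.016,s['tcp_pos'][:2],tol=.012), top(W,z+.016,s['tcp_pos'][:2],tol=.006))
c=camera('side');save(c,'s1')
"
```

```text
t 5.6 tcp [ 0.5954 -0.305   0.1952] yaw -177.81 tilt [ 0.0125  0.0021 -0.9999] q6 -0.71 F [ 0.2 -0.4 -6.7] grip 0.639
delta tool cm now [-2.27 36.79 -0.39]
twist units -0.77
delta after twist [-5.22 36.49 -0.48]
{'c': array([ 587.6, -305.2]), 'sz': array([95.9, 82.1]), 'a': 3.1, 'z': array([208.8, 211.6, 213.3]), 'n': 22415, 'mean': array([ 581.2, -305.4,  211.5])} {'c': array([ 588.6, -305.1]), 'sz': array([93.9, 81.8]), 'a': 3.1, 'z': array([210.3, 211.6, 212.8]), 'n': 21039, 'mean': array([ 582. , -305.4,  211.6])}
```

View pics/w3.png

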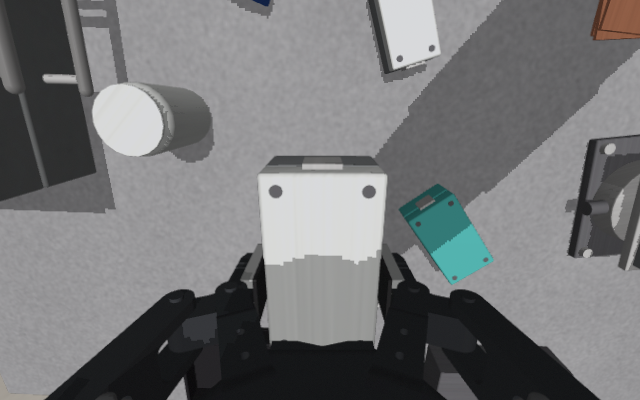

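View pics/s1.png

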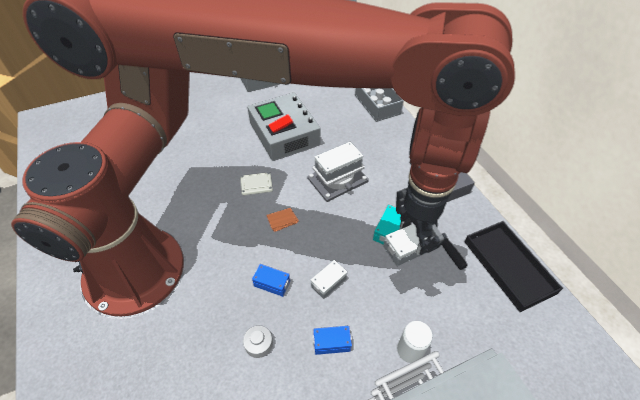

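```bash
cat >> h.py <<'E'
def held(c,s,L,Wd):
    """case top in tool frame; returns centre in tool xy, yaw offset"""
    W=cloud(c,s);R=Ro.from_quat(s['tcp_rot']).as_matrix()
    T=(W-s['tcp_pos'])@R
    m=np.isfinite(T[...,0])&(T[...,2]<0)&(T[...,2]>-.03)&(abs(T[...,1])<.045)&(T[...,0]<.02)
    g=c['pixels'].astype(int).min(2); m&=(g>110)
    n,l,st,ce=cv2.connectedComponentsWithStats(cv2.morphologyEx(m.astype(np.uint8),cv2.MORPH_OPEN,np.ones((5,5),np.uint8)))
    k=1+np.argmax(st[1:,4]);m=l==k;P=T[m]
    A=np.c_[P[:,:2],np.ones(len(P))];co=np.linalg.lstsq(A,P[:,2],rcond=None)[0]
    # z plane filter
    P=P[abs(A@co-P[:,2])<.003]
    xs=np.arange(P[:,0].min()+.008,P[:,0].min()+.04,.002);lo=[];hi=[];cx=[]
    for x in xs:
        q=P[abs(P[:,0]-x)<.0015,1]
        if len(q)>5: cx.append(x);lo.append(q.min());hi.append(q.max())
    a1=np.polyfit(cx,lo,1);a2=np.polyfit(cx,hi,1);sl=(a1[0]+a2[0])/2
    ys=np.linspace(-Wd/2+.006,Wd/2-.006,15);fr=[]
    for y in ys:
        q=P[abs(P[:,1]-y)<.0015,0]; fr.append(q.min() if len(q) else np.nan)
    x0=np.nanmedian(fr)
    xc=x0+L/2; yc=((a1[1]+a2[1])/2)+sl*xc
    print('n',len(P),'z0',round(co[2],4),'plane slopes',np.round(co[:2],4),'width',np.round(np.mean(np.array(hi)-lo),4),'edge slopes deg',np.round(np.degrees([a1[0],a2[0]]),2),'front slope',round(np.degrees(np.polyfit(ys,fr,1)[0]),2),'x0',round(x0,4),'centre tool',np.round([xc,yc],4))
E
python3 -c "
from h import *
s=read_state();c=camera('wrist');held(c,s,.1,.056)"
```

```text
n 10826 z0 -0.0163 plane slopes [-0.0253 -0.0054] width 0.055 edge slopes deg [ 1.96 -1.91] front slope 0.48 x0 -0.0375 centre tool [0.0125 0.    ]
```

```bash
python3 - <<'E'
s=open('h.py').read()
s=s.replace("&(T[...,0]<.02)","&(T[...,0]>-.01)").replace("np.arange(P[:,0].min()+.008,P[:,0].min()+.04,.002)","np.arange(P[:,0].max()-.04,P[:,0].max()-.005,.002)").replace("fr.append(q.min() if","fr.append(q.max() if").replace("xc=x0+L/2","xc=x0-L/2")
open('h.py','w').write(s)
E
python3 -c "
from h import *
s=read_state();c=camera('wrist');held(c,s,.1,.056)"
```

```text
n 14925 z0 -0.0167 plane slopes [ 0.0087 -0.0027] width 0.0556 edge slopes deg [-0.36  0.26] front slope -0.12 x0 0.0531 centre tool [0.0031 0.0002]
```

```bash
python3 -c "
from h import *
s=read_state();c=camera('wrist');W=cloud(c,s)
P=W[(abs(W[...,2])<.012)];P=P[::7]
for i in range(3):
    A=np.c_[P[:,:2],np.ones(len(P))];co=np.linalg.lstsq(A,P[:,2],rcond=None)[0];P=P[abs(A@co-P[:,2])<.004]
print('table',co,len(P))
m=(abs(W[...,2]-.2115)<.008)&(c['pixels'].min(2)>110)&(W[...,0]<.6)&(abs(W[...,1]+.305)<.03)
P=W[m];A=np.c_[P[:,:2],np.ones(len(P))];co=np.linalg.lstsq(A,P[:,2],rcond=None)[0];print('case',co,len(P),P.min(0),P.max(0),s['time'])
plan([.604,.0635,.20],6.8)
"
```

```text
table [ 0.00066146 -0.00022438 -0.00032349] 21256
case [-0.00775875  0.00981242  0.21548563] 14348 [ 0.54008012 -0.33392456  0.20352291] [ 0.59999642 -0.27658171  0.21030764] 5.8
t 5.85 tcp [ 0.5942 -0.304   0.1914] yaw -177.81 tilt [ 0.0082  0.0056 -1.    ] q6 -0.71 F [ 0.3 -0.5 -5.7] grip 0.638
delta tool cm now [-2.4  36.68 -0.65]
twist units -0.77
delta after twist [-5.33 36.37 -0.86]
```

Call:
apply_moves:
  increments:
    - [40, [-0.2, 1, -0.5], -0.4]
    - [40, [-0.5, 2, -0.3], -0.37]
    - [40, [-0.4, 3, 0], 0]
    - [40, [-0.4, 3.5, 0], 0]
    - [40, [-0.4, 3.5, 0], 0]
    - [40, [-0.4, 3.5, 0], 0]
    - [40, [-0.3, 2.2, 0], 0]
    - [40, [-0.1, 1, 0], 0]
    - [40, [0, 0, 0], 0]

```text
time: 6.6
tcp_pos: [0.5926, -0.0962, 0.1856]
tcp_rot: [-0.059, 0.998, 0.008, -0.005]
contact_force: [0.3, -0.7, -5.2]
grip_width: 0.64
```

```bash
python3 -c "
from h import *
s=read_state();c=camera('wrist');save(c,'w4');W=cloud(c,s)
held(c,s,.1,.056)
print(top(W,.105,(.604,.064)), 'platen',top(W,.06,(.604,.064)),'plate',top(W,.012,(.604,.064),r=.12,tol=.003))
plan([.604,.0635,.20],6.8)
"
```

```text
n 14801 z0 -0.0167 plane slopes [ 0.0018 -0.0125] width 0.0552 edge slopes deg [-0.08  0.29] front slope -0.58 x0 0.053 centre tool [0.003  0.0002]
{'c': array([603.5,  63.9]), 'sz': array([120.1,  67.5]), 'a': 6.1, 'z': array([103.3, 105. , 106.1]), 'n': 9762, 'mean': array([596.4,  61.7, 104.9])} platen {'c': array([604.8,  64.3]), 'sz': array([130.1,  80.5]), 'a': 7.6, 'z': array([55.5, 59.9, 64.4]), 'n': 1896, 'mean': array([587.3,  36.2,  59.9])} plate {'c': array([566.1,  59.1]), 'sz': array([110.7,  71.2]), 'a': -81.8, 'z': array([10.5, 12.1, 13.4]), 'n': 2280, 'mean': array([553.4,  38.6,  12.1])}
t 6.65 tcp [ 0.5926 -0.0972  0.1854] yaw -173.22 tilt [-0.0103  0.0152 -0.9998] q6 -0.5 F [-0.1  1.5 -5.8] grip 0.638
delta tool cm now [-3.01 15.85 -1.23]
twist units -0.0
delta after twist [-3.03 15.82 -1.46]
```

View pics/w4.png

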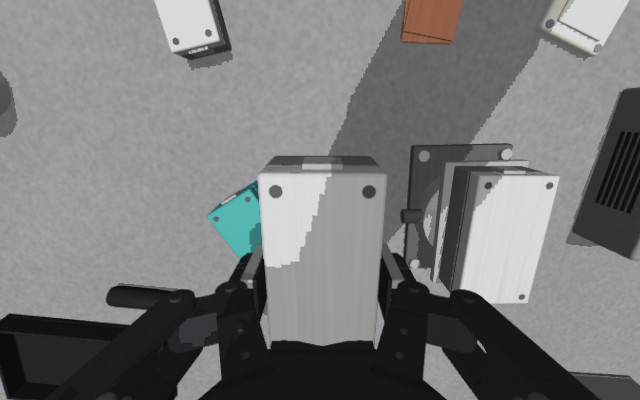

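```bash
cat >> h.py <<'E'
def fit(W,z,ctr,L,Wd,r=.09,tol=.006,a0=None):
    m=(abs(W[...,2]-z)<tol)&(np.hypot(W[...,0]-ctr[0],W[...,1]-ctr[1])<r)
    n,l,st,ce=cv2.connectedComponentsWithStats(m.astype(np.uint8)); k=1+np.argmax(st[1:,4]); P=W[l==k][:,:2]
    a=np.radians(top(W,z,ctr,r,tol)['a'] if a0 is None else a0); c0=np.array(top(W,z,ctr,r,tol)['c'])/1000
    for it in range(3):
        u=np.array([np.cos(a),np.sin(a)]);v=np.array([-u[1],u[0]]);Q=np.c_[(P-c0)@u,(P-c0)@v]
        xs=np.linspace(-L/2+.01,L/2-.01,20);lo=[];hi=[]
        for x in xs:
            q=Q[abs(Q[:,0]-x)<.003,1];lo.append(q.min() if len(q) else np.nan);hi.append(q.max() if len(q) else np.nan)
        lo=np.array(lo);hi=np.array(hi)
        def rf(y):
            k=np.isfinite(y)
            for _ in range(3):
                p=np.polyfit(xs[k],y[k],1);e=abs(np.polyval(p,xs)-y);k=np.isfinite(y)&(e<max(.0015,np.nanmedian(e)*2))
            return p
        p1=rf(lo);p2=rf(hi)
        ys=np.linspace(-Wd/2+.008,Wd/2-.008,12);f=[Q[abs(Q[:,1]-y)<.003,0] for y in ys]
        mn=np.nanmedian([q.min() if len(q) else np.nan for q in f]);mx=np.nanmedian([q.max() if len(q) else np.nan for q in f])
        yc=(p1[1]+p2[1])/2; sl=np.array([p1[0],p2[0]])
        c0=c0+u*(mn+mx)/2+v*yc; a+=sl.mean()
    print('fit c',np.round(c0*1000,1),'ang',round(np.degrees(a),2),'edge spread',np.round(np.degrees(sl),2),'size',np.round([(mx-mn)*1000,(p2[1]-p1[1])*1000],1))
E
python3 -c "
from h import *
s=read_state();c=camera('wrist');W=cloud(c,s)
fit(W,.105,(.604,.064),.12,.066)
c=camera('scene');W=cloud(c);fit(W,.105,(.604,.064),.12,.066)
fit(W,.04,(.438,-.233),.08,.046)
c=camera('side');W=cloud(c);fit(W,.105,(.604,.064),.12,.066)
fit(W,.04,(.438,-.233),.08,.046)
plan([.604,.0635,.20],6.3)
"
```

```text
fit c [603.3  63.5] ang 6.31 edge spread [ 0.13 -0.13] size [119.1  65.7]
fit c [604.7  64.8] ang 6.26 edge spread [ 0.2 -0.2] size [117.1  65.1]
fit c [ 437.8 -231.1] ang 22.06 edge spread [ 1.99 -2.8 ] size [77.8 41.5]
fit c [592.8  61.1] ang 6.67 edge spread [ 1.14 -0.54] size [97.8 64.9]
fit c [ 435.3 -235.4] ang 19.36 edge spread [-0.06  0.06] size [79.7 45. ]
t 6.8 tcp [ 0.5932 -0.1     0.1862] yaw -173.4 tilt [-0.0087  0.014  -0.9999] q6 -0.5 F [-0.3  0.2 -5.5] grip 0.638
delta tool cm now [-2.94 16.13 -1.16]
twist units 0.05
delta after twist [-2.87 16.13 -1.38]
```

```bash
python3 -c "
from h import *
plan([.6064,.0638,.165],6.3)"
```

```text
t 6.8 tcp [ 0.5932 -0.1     0.1862] yaw -173.4 tilt [-0.0087  0.014  -0.9999] q6 -0.5 F [-0.3  0.2 -5.5] grip 0.638
delta tool cm now [-3.21 16.08  2.34]
twist units 0.05
delta after twist [-3.11 16.13  2.12]
```

Call:
apply_moves:
  increments:
    - [40, [-0.4, 1.5, 0], 0.05]
    - [40, [-0.6, 3, 0], 0]
    - [40, [-0.6, 3.2, 0], 0]
    - [40, [-0.6, 3.2, 0], 0]
    - [40, [-0.5, 2.8, 0], 0]
    - [40, [-0.3, 1.5, 0.4], 0]
    - [40, [-0.1, 0.6, 0.6], 0]
    - [40, [0, 0, 0], 0]
    - [40, [0, 0, 0], 0]

```text
time: 7.55
tcp_pos: [0.611, 0.0519, 0.1762]
tcp_rot: [-0.045, 0.999, 0.005, -0.004]
contact_force: [0.3, -0.5, -5.2]
grip_width: 0.636
```

```bash
python3 -c "
from h import *
plan([.6064,.0638,.145],6.3)"
```

```text
t 7.55 tcp [0.611  0.0519 0.1762] yaw -174.81 tilt [-0.0075  0.0105 -0.9999] q6 -0.22 F [ 0.3 -0.5 -5.2] grip 0.636
delta tool cm now [0.33 1.19 3.14]
twist units -0.19
delta after twist [0.32 1.23 3.12]
```

Call:
apply_moves:
  increments:
    - [40, [0.2, 0.6, 0.8], -0.1]
    - [40, [0.1, 0.4, 0.8], -0.1]
    - [40, [0, 0.2, 0.6], 0]
    - [40, [0, 0, 0.3], 0]
    - [40, [0, 0, 0], 0]

```text
time: 7.97
tcp_pos: [0.6062, 0.0598, 0.1481]
tcp_rot: [-0.054, 0.999, 0.005, -0.004]
contact_force: [0.0, -0.0, -5.3]
grip_width: 0.639
```

```bash
python3 -c "
from h import *
s=read_state();c=camera('wrist');held(c,s,.1,.056)
plan([.6064,.0638,.142],6.3)"
```

```text
n 14968 z0 -0.0167 plane slopes [ 0.0105 -0.004 ] width 0.0556 edge slopes deg [-0.04 -0.07] front slope -0.27 x0 0.0531 centre tool [0.0031 0.0002]
t 8.02 tcp [0.6062 0.0598 0.1484] yaw -173.82 tilt [-0.0084  0.0095 -0.9999] q6 -0.23 F [ 0.7  0.7 -5.6] grip 0.637
delta tool cm now [-0.07  0.39  0.64]
twist units -0.02
delta after twist [-0.06  0.4   0.64]
```

Call:
apply_moves:
  increments:
    - [40, [0, 0.4, 0.2], 0]
    - [40, [0, 0, 0.3], 0]
    - [40, [0, 0, 0.3], 0]
    - [40, [0, 0, 0], 0]

```text
time: 8.35
tcp_pos: [0.6062, 0.0638, 0.1405]
tcp_rot: [-0.054, 0.999, 0.005, -0.003]
contact_force: [-0.2, -0.5, -5.3]
grip_width: 0.638
```

```bash
python3 -c "
from h import *
plan([.6064,.0638,.1333],6.3)"
```

```text
t 8.35 tcp [0.6062 0.0638 0.1405] yaw -173.85 tilt [-0.007   0.0092 -0.9999] q6 -0.22 F [-0.2 -0.5 -5.3] grip 0.638
delta tool cm now [-0.02 -0.01  0.72]
twist units -0.03
delta after twist [-0.02 -0.    0.72]
```

Well aligned; descend slowly.

Call:
apply_moves:
  increments:
    - [40, [0, 0, 0.2], 0]
    - [40, [0, 0, 0.2], 0]
    - [40, [0, 0, 0.15], 0]
    - [40, [0, 0, 0], 0]

```text
time: 8.68
tcp_pos: [0.6066, 0.0638, 0.1353]
tcp_rot: [-0.054, 0.999, 0.005, -0.003]
contact_force: [-1.8, 0.3, -2.4]
grip_width: 0.636
```

```bash
python3 -c "
from h import *
s=read_state();c=camera('wrist');held(c,s,.1,.056)
plan([.6064,.0638,.1333],6.3)"
```

```text
n 14965 z0 -0.0168 plane slopes [ 0.0116 -0.004 ] width 0.0557 edge slopes deg [ 0.15 -0.14] front slope -0.22 x0 0.053 centre tool [0.003  0.0002]
t 8.73 tcp [0.6066 0.0638 0.1353] yaw -173.85 tilt [-0.0058  0.009  -0.9999] q6 -0.22 F [-1.2 -0.4 -4.4] grip 0.631
delta tool cm now [ 0.02 -0.    0.21]
twist units -0.02
delta after twist [ 0.02 -0.    0.2 ]
```

Contact is starting at one edge. A touch further, then check.

Call:
apply_moves:
  increments:
    - [40, [0, 0, 0.15], 0]
    - [40, [0, 0, 0.1], 0]
    - [40, [0, 0, 0.05], 0]

```text
time: 8.98
tcp_pos: [0.6067, 0.0638, 0.1352]
tcp_rot: [-0.054, 0.999, 0.004, -0.002]
contact_force: [-0.1, -0.1, -4.1]
grip_width: 0.639
```

```bash
python3 -c "
from h import *
plan([.6064,.0638,.1333],6.3)"
```

```text
t 8.98 tcp [0.6067 0.0638 0.1352] yaw -173.85 tilt [-0.0042  0.0084 -1.    ] q6 -0.22 F [-0.1 -0.1 -4.1] grip 0.639
delta tool cm now [ 0.03 -0.    0.19]
twist units -0.02
delta after twist [ 0.03 -0.    0.19]
```

Call:
apply_moves:
  increments:
    - [40, [0, 0, 0.25], 0]
    - [40, [0, 0, 0.25], 0]
    - [40, [0, 0, 0.15], 0]

```text
time: 9.23
tcp_pos: [0.6069, 0.0639, 0.1348]
tcp_rot: [-0.054, 0.999, 0.003, -0.0]
contact_force: [-4.4, 0.9, 3.5]
grip_width: 0.636
```

```bash
python3 -c "
from h import *
plan([.6064,.0638,.1333],6.3)"
```

```text
t 9.23 tcp [0.6069 0.0639 0.1348] yaw -173.84 tilt [-9.e-04  7.e-03 -1.e+00] q6 -0.22 F [-4.4  0.9  3.5] grip 0.636
delta tool cm now [ 0.05 -0.    0.15]
twist units -0.02
delta after twist [ 0.05 -0.    0.15]
```

Call:
apply_moves:
  increments:
    - [40, [0, 0, 0.1], 0]
    - [67, [0, 0, 0], 0]
    - [72, [0, 0, 0], 0]
    - [80, [0, 0, 0], 0]
    - [90, [0, 0, 0], 0]
    - [100, [0, 0, 0], 0]
    - [100, [0, 0, 0], 0]
    - [100, [0, 0, 0], 0]

```text
time: 9.9
tcp_pos: [0.6092, 0.0635, 0.136]
tcp_rot: [-0.054, 0.999, 0.003, 0.003]
contact_force: [0.7, -0.2, 0.1]
grip_width: 1.003
```

```bash
python3 -c "
from h import *
s=read_state();c=camera('wrist');held(c,s,.1,.056)
plan([.6064,.0638,.1333],6.3)"
```

```text
n 15336 z0 -0.0145 plane slopes [0.0206 0.0067] width 0.0556 edge slopes deg [ 0.17 -0.34] front slope -0.1 x0 0.0557 centre tool [0.0057 0.001 ]
t 9.95 tcp [0.6091 0.0636 0.136 ] yaw -173.84 tilt [ 0.005   0.0065 -1.    ] q6 -0.22 F [ 0.1  1.1 -0.3] grip 0.997
delta tool cm now [0.27 0.05 0.27]
twist units -0.02
delta after twist [0.27 0.05 0.27]
```

Call:
apply_moves:
  increments:
    - [100, [0, 0, -1], 0]
    - [100, [0, 0, -2], 0]
    - [100, [0, 0, -3], 0]
    - [100, [0, 0, -2], 0]
    - [100, [1, -2, 0], 0]
    - [100, [1.5, -3.5, 0], 0]
    - [100, [1.5, -3.5, 0], 0]
    - [100, [1.5, -3, 0], 0]
    - [100, [0.5, -1, 0], 0]
    - [100, [0, 0, 0], 0]

```text
time: 10.78
tcp_pos: [0.5617, -0.0765, 0.2256]
tcp_rot: [-0.056, 0.998, 0.002, 0.005]
contact_force: [-0.3, 0.5, -0.1]
grip_width: 0.997
```

```bash
python3 -c "
from h import *
s=read_state();c=camera('wrist');save(c,'w5');W=cloud(c,s)
print(top(W,.15,(.604,.064)));fit(W,.15,(.604,.064),.1,.056);fit(W,.105,(.604,.064),.12,.066)
print(top(W,.04,(.436,-.234)))
c=camera('scene');W=cloud(c);fit(W,.15,(.604,.064),.1,.056)
fit(W,.04,(.436,-.234),.08,.046)
plan([.436,-.234,.19],20)"
```

```text
{'c': array([597.5,  62.8]), 'sz': array([90.3, 56.8]), 'a': 6.3, 'z': array([148.1, 150. , 151. ]), 'n': 5331, 'mean': array([587.6,  62.8, 149.8])}
fit c [593.6  64.8] ang 13.39 edge spread [ 9.68 -4.67] size [82.6 51.1]
fit c [566.7  47.3] ang -37.25 edge spread [-1.18 -6.92] size [54.8 19.6]
{'c': array([ 436.7, -233.4]), 'sz': array([82.1, 47. ]), 'a': 19.0, 'z': array([38.2, 40. , 41.3]), 'n': 3961, 'mean': array([ 436.1, -232.9,   39.9])}
fit c [605.3  64.7] ang 5.73 edge spread [-0.66  0.66] size [98.8 55.5]
fit c [ 438.1 -232.7] ang 19.74 edge spread [ 1.36 -1.36] size [80.4 44.1]
t 10.88 tcp [ 0.5623 -0.0744  0.2254] yaw -173.49 tilt [ 0.0092  0.0052 -0.9999] q6 -0.48 F [ 0.8  1.2 -0.5] grip 0.997
delta tool cm now [ 14.39 -14.43   3.34]
twist units -2.25
delta after twist [ 17.33 -10.67   3.54]
```

View pics/w5.png

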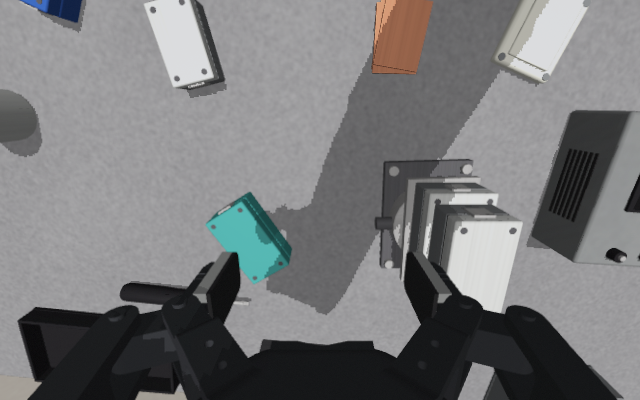

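Call:
apply_moves:
  increments:
    - [100, [1.5, -2, 0], -1.1]
    - [100, [3, -2, 0], -1.1]
    - [100, [3.2, -2, 0.5], 0]
    - [100, [3.2, -2, 0.5], 0]
    - [100, [3, -1.8, 0.5], 0]
    - [100, [2, -0.8, 0.5], 0]
    - [100, [0.8, -0.2, 0], 0]
    - [100, [0, 0, 0], 0]
    - [100, [0, 0, 0], 0]

```text
time: 11.63
tcp_pos: [0.4366, -0.2224, 0.2038]
tcp_rot: [-0.184, 0.983, 0.003, 0.007]
contact_force: [-0.1, -0.7, 0.1]
grip_width: 0.996
```

```bash
python3 -c "
from h import *
s=read_state();c=camera('wrist');save(c,'w6');W=cloud(c,s)
print(top(W,.04,(.436,-.234)))
fit(W,.04,(.436,-.234),.08,.046)
plan([.436,-.234,.1],19.2)"
```

```text
{'c': array([ 435.2, -234.5]), 'sz': array([82.2, 45.4]), 'a': 19.2, 'z': array([38.9, 40.3, 41.5]), 'n': 3084, 'mean': array([ 433.8, -235.2,   40.2])}
fit c [ 435.  -234.7] ang 18.99 edge spread [ 0.16 -0.16] size [80.7 45. ]
t 11.68 tcp [ 0.4368 -0.2222  0.2039] yaw -158.75 tilt [ 0.0128  0.0082 -0.9999] q6 -1.12 F [-0.1  0.3 -0.7] grip 0.998
delta tool cm now [ 0.66 -1.1  10.38]
twist units 0.34
delta after twist [ 0.47 -1.09 10.39]
```

View pics/w6.png

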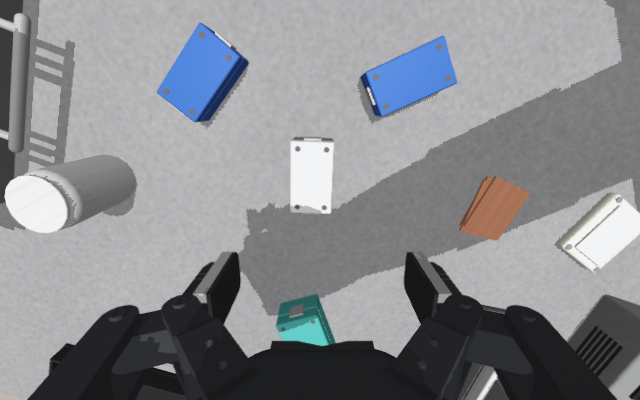

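Call:
apply_moves:
  increments:
    - [100, [0.2, -0.5, 2], 0.2]
    - [100, [0.2, -0.4, 3], 0.12]
    - [100, [0, -0.2, 3], 0]
    - [100, [0, 0, 2], 0]
    - [100, [0, 0, 0.5], 0]
    - [100, [0, 0, 0], 0]

```text
time: 12.18
tcp_pos: [0.4468, -0.2277, 0.0992]
tcp_rot: [-0.173, 0.985, 0.001, 0.01]
contact_force: [-0.3, 0.3, 0.4]
grip_width: 1.003
```

```bash
python3 -c "
from h import *
plan([.4351,-.2346,.018],19.1)"
```

```text
t 12.18 tcp [ 0.4468 -0.2277  0.0992] yaw -160.09 tilt [ 0.0192  0.0053 -0.9998] q6 -1.09 F [-0.3  0.3  0.4] grip 1.003
delta tool cm now [ 1.5  -0.24  8.09]
twist units 0.14
delta after twist [ 1.33 -0.27  8.12]
```

Call:
apply_moves:
  increments:
    - [100, [0.6, -0.2, 1.5], 0.15]
    - [100, [0.5, 0, 2], 0]
    - [100, [0.3, 0, 1.5], 0]
    - [100, [0.1, 0, 0], 0]

```text
time: 12.52
tcp_pos: [0.4391, -0.2335, 0.0536]
tcp_rot: [-0.168, 0.986, -0.001, 0.012]
contact_force: [-1.5, 1.0, 0.1]
grip_width: 0.998
```

```bash
python3 -c "
from h import *
plan([.4351,-.2346,.018],19.1)"
```

```text
t 12.52 tcp [ 0.4391 -0.2335  0.0536] yaw -160.67 tilt [ 0.0246  0.0016 -0.9997] q6 -1.1 F [-1.5  1.   0.1] grip 0.998
delta tool cm now [0.5  0.06 3.54]
twist units 0.04
delta after twist [0.41 0.03 3.56]
```

Call:
apply_moves:
  increments:
    - [100, [0.3, 0, 1.2], 0.05]
    - [100, [0.2, 0, 1.2], 0]
    - [100, [0.1, 0, 1.0], 0]
    - [100, [0, 0, 0.3], 0]

```text
time: 12.85
tcp_pos: [0.4376, -0.237, 0.0192]
tcp_rot: [-0.166, 0.986, -0.004, 0.014]
contact_force: [-0.8, -0.5, 0.1]
grip_width: 1.0
```

```bash
python3 -c "
from h import *
plan([.4351,-.2346,.018],19.1)"
```

```text
t 12.85 tcp [ 0.4376 -0.237   0.0192] yaw -160.87 tilt [ 0.0299 -0.0031 -0.9995] q6 -1.1 F [-0.8 -0.5  0.1] grip 1.0
delta tool cm now [0.17 0.31 0.11]
twist units 0.0
delta after twist [0.16 0.31 0.12]
```

Call:
apply_moves:
  increments:
    - [100, [0.1, 0.25, 0.1], 0]
    - [100, [0.05, 0.1, 0.1], 0]
    - [30, [0, 0, 0.1], 0]
    - [30, [0, 0, 0.1], 0]
    - [30, [0, 0, 0], 0]
    - [30, [0, 0, 0], 0]
    - [30, [0, 0, 0], 0]
    - [30, [0, 0, 0], 0]
    - [30, [0, 0, 0], 0]
  newtons: 60

```text
time: 13.6
tcp_pos: [0.4355, -0.2342, 0.0156]
tcp_rot: [-0.166, 0.986, -0.004, 0.015]
contact_force: [0.6, 0.7, -1.0]
grip_width: 0.528
```

```bash
python3 -c "
from h import *
plan([.4351,-.2346,.018],19.1)"
```

```text
t 13.6 tcp [ 0.4355 -0.2342  0.0156] yaw -160.88 tilt [ 0.0306 -0.0037 -0.9995] q6 -1.1 F [ 0.6  0.7 -1. ] grip 0.528
delta tool cm now [ 0.04 -0.02 -0.24]
twist units 0.0
delta after twist [ 0.05 -0.02 -0.24]
```

Call:
apply_moves:
  increments:
    - [30, [0, 0, -0.5], 0]
    - [30, [0, 0, -1.5], 0]
    - [30, [0, 0, -3], 0]
    - [30, [0, 0, -3.5], 0]
    - [30, [0, 0, -3.5], 0]
    - [30, [0, 0, -3.5], 0]
    - [30, [0, 0, -3.5], 0]
    - [30, [0, 0, -3], 0]
    - [30, [0, 0, -1.5], 0]
    - [30, [0, 0, 0], 0]

```text
time: 14.43
tcp_pos: [0.4238, -0.2292, 0.2576]
tcp_rot: [-0.166, 0.986, 0.001, 0.011]
contact_force: [0.7, -0.7, -4.3]
grip_width: 0.528
```

```bash
python3 -c "
from h import *
s=read_state();c=camera('wrist');save(c,'w7');held(c,s,.08,.046)
plan([.59,-.05,.24],6.3)"
```

```text
n 10295 z0 -0.0249 plane slopes [0.0495 0.0049] width 0.0457 edge slopes deg [-0.93 -0.2 ] front slope 0.07 x0 0.041 centre tool [0.001  0.0007]
t 14.48 tcp [ 0.4237 -0.2291  0.2562] yaw -160.89 tilt [ 0.02    0.0065 -0.9998] q6 -1.11 F [ 0.5 -0.3 -3.9] grip 0.531
delta tool cm now [-21.54  11.48   2.06]
twist units 2.14
delta after twist [-18.5   15.98   1.62]
```

View pics/w7.png

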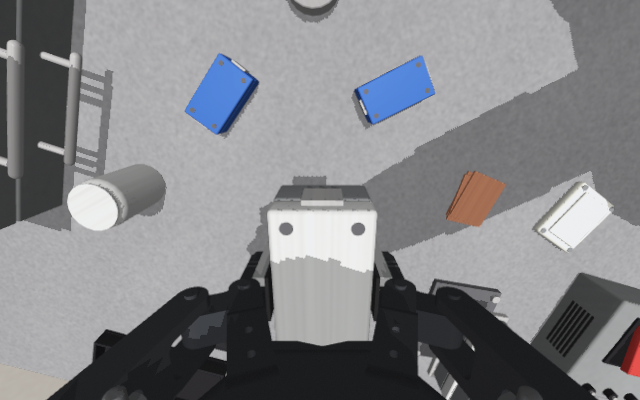

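```bash
cat >> h.py <<'E'
def wslope(c,s,half):
    W=cloud(c,s);R=Ro.from_quat(s['tcp_rot']).as_matrix();T=(W-s['tcp_pos'])@R
    m=np.isfinite(T[...,0])&(T[...,2]<-.005)&(T[...,2]>-.032)&(abs(T[...,1])<half-.004)&(T[...,0]>0.0)&(T[...,0]<.037)
    P=W[m]
    for i in range(3):
        A=np.c_[P-s['tcp_pos'],np.ones(len(P))][:,[0,1,3]];co=np.linalg.lstsq(A,P[:,2],rcond=None)[0];P=P[abs(A@co-P[:,2])<.003]
    a=np.radians(yaw(s));u=np.array([np.cos(a),np.sin(a)]);v=np.array([u[1],-u[0]])
    print('world slope along tool x,y: ',np.round([co[:2]@u,co[:2]@v],4),'z at tcp',round(co[2],4),len(P))
E
python3 -c "
from h import *
s=read_state();c=camera('wrist');wslope(c,s,.023)"
```

```text
world slope along tool x,y:  [0.011  0.0088] z at tcp 0.2807 6647
```

Call:
apply_moves:
  increments:
    - [30, [-1.5, 0.5, 0], 0.8]
    - [30, [-3, 1.5, 0], 0.8]
    - [30, [-3, 2.5, 0.2], 0.5]
    - [30, [-3, 2.8, 0.2], 0]
    - [30, [-3, 2.8, 0.2], 0]
    - [30, [-2.5, 2.5, 0.2], 0]
    - [30, [-1.3, 1.5, 0], 0]
    - [30, [-0.4, 0.7, 0], 0]
    - [30, [0, 0, 0], 0]
    - [30, [0, 0, 0], 0]

```text
time: 15.37
tcp_pos: [0.5756, -0.0434, 0.2241]
tcp_rot: [-0.049, 0.999, 0.011, -0.005]
contact_force: [-0.8, 0.3, -4.7]
grip_width: 0.529
```

```bash
python3 -c "
from h import *
s=read_state();c=camera('wrist');save(c,'w8');W=cloud(c,s);held(c,s,.08,.046);wslope(c,s,.023)
print(top(W,.15,(.604,.064)));fit(W,.15,(.604,.064),.1,.056)
print(top(W,.105,(.604,.064)))
plan([.604,.0637,.2],6.2)"
```

```text
n 10205 z0 -0.0247 plane slopes [ 0.0231 -0.0344] width 0.0461 edge slopes deg [0.69 0.39] front slope 0.04 x0 0.0395 centre tool [-0.0005 -0.0003]
world slope along tool x,y:  [0.0412 0.0316] z at tcp 0.2486 6651
{'c': array([597.1,  63. ]), 'sz': array([87.5, 57.1]), 'a': 6.0, 'z': array([148.5, 150. , 151. ]), 'n': 6213, 'mean': array([591. ,  61.3, 149.9])}
fit c [594.7  62.6] ang 6.2 edge spread [ 0.07 -0.07] size [82.2 56.4]
{'c': array([586.3,  61.7]), 'sz': array([84.9, 66.7]), 'a': 6.4, 'z': array([101.1, 105. , 109.2]), 'n': 1539, 'mean': array([566.1,  47.1, 104.9])}
t 15.42 tcp [ 0.5753 -0.0436  0.224 ] yaw -174.39 tilt [-0.012   0.0207 -0.9997] q6 -0.41 F [-0.1  0.4 -5.4] grip 0.527
delta tool cm now [-3.93 10.35  2.58]
twist units -0.1
delta after twist [-4.01 10.36  2.4 ]
```

View pics/w8.png

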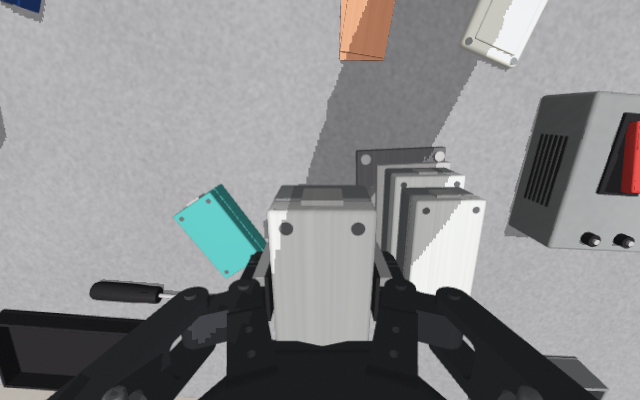

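Call:
apply_moves:
  increments:
    - [30, [-0.5, 1, 0], -0.1]
    - [30, [-0.8, 1.8, 0.3], 0]
    - [30, [-0.8, 2, 0.3], 0]
    - [30, [-0.8, 2, 0.3], 0]
    - [30, [-0.6, 1.6, 0.3], 0]
    - [30, [-0.3, 0.8, 0.3], 0]
    - [30, [-0.1, 0.4, 0], 0]
    - [30, [0, 0, 0], 0]

```text
time: 16.08
tcp_pos: [0.6026, 0.0529, 0.2091]
tcp_rot: [-0.049, 0.999, 0.01, -0.006]
contact_force: [0.8, 0.3, -3.6]
grip_width: 0.529
```

```bash
python3 -c "
from h import *
s=read_state();c=camera('wrist');W=cloud(c,s);held(c,s,.08,.046);wslope(c,s,.023)
plan([.6036,.0636,.19],6.2)"
```

```text
n 10189 z0 -0.0248 plane slopes [ 0.0198 -0.0073] width 0.0455 edge slopes deg [-1.42  0.62] front slope 0.03 x0 0.0396 centre tool [-0.0004  0.0003]
world slope along tool x,y:  [0.0431 0.0306] z at tcp 0.2336 6651
t 16.13 tcp [0.6025 0.0523 0.2091] yaw -174.41 tilt [-0.0131  0.0193 -0.9997] q6 -0.24 F [ 0.   0.7 -3.8] grip 0.53
delta tool cm now [-0.24  1.07  1.93]
twist units -0.1
delta after twist [-0.23  1.11  1.91]
```

Call:
apply_moves:
  increments:
    - [30, [-0.1, 0.4, 0.3], -0.1]
    - [30, [-0.1, 0.4, 0.4], 0]
    - [30, [0, 0.2, 0.4], 0]
    - [30, [0, 0.1, 0.3], 0]
    - [30, [0, 0, 0.3], 0]
    - [30, [0, 0, 0.2], 0]
    - [30, [0, 0, 0], 0]

```text
time: 16.72
tcp_pos: [0.6028, 0.0613, 0.1886]
tcp_rot: [-0.053, 0.999, 0.01, -0.006]
contact_force: [-0.0, 0.6, -4.8]
grip_width: 0.531
```

```bash
python3 -c "
from h import *
s=read_state();c=camera('wrist');W=cloud(c,s);held(c,s,.08,.046);wslope(c,s,.023)
plan([.6036,.0636,.1655],6.2)"
```

```text
n 10204 z0 -0.0248 plane slopes [ 0.0195 -0.0081] width 0.0454 edge slopes deg [-1.4   0.61] front slope -0.16 x0 0.0395 centre tool [-0.0005  0.0004]
world slope along tool x,y:  [0.0415 0.0307] z at tcp 0.2131 6661
t 16.77 tcp [0.6029 0.0613 0.1888] yaw -173.97 tilt [-0.0129  0.0184 -0.9997] q6 -0.23 F [ 0.3  0.3 -4.7] grip 0.53
delta tool cm now [-0.12  0.18  2.33]
twist units -0.03
delta after twist [-0.1   0.22  2.33]
```

Call:
apply_moves:
  increments:
    - [30, [-0.1, 0.15, 0.3], 0]
    - [30, [0, 0.05, 0.4], 0]
    - [30, [0, 0, 0.4], 0]
    - [30, [0, 0, 0.3], 0]
    - [30, [0, 0, 0.2], 0]
    - [30, [0, 0, 0], 0]

```text
time: 17.27
tcp_pos: [0.6037, 0.0637, 0.1713]
tcp_rot: [-0.052, 0.999, 0.009, -0.006]
contact_force: [-0.4, -0.2, -4.5]
grip_width: 0.527
```

```bash
python3 -c "
from h import *
plan([.6036,.0634,.1655],6.2)"
```

```text
t 17.27 tcp [0.6037 0.0637 0.1713] yaw -173.98 tilt [-0.0125  0.0183 -0.9998] q6 -0.22 F [-0.4 -0.2 -4.5] grip 0.527
delta tool cm now [ 0.01 -0.04  0.58]
twist units -0.03
delta after twist [ 0.01 -0.03  0.58]
```

Call:
apply_moves:
  increments:
    - [30, [0, 0, 0.2], -0.03]
    - [30, [0, 0, 0.2], 0]
    - [30, [0, 0, 0.15], 0]
    - [30, [0, 0, 0], 0]

```text
time: 17.6
tcp_pos: [0.604, 0.0638, 0.1678]
tcp_rot: [-0.054, 0.998, 0.009, -0.005]
contact_force: [-1.2, -0.2, -3.0]
grip_width: 0.53
```

```bash
python3 -c "
from h import *
plan([.6036,.0634,.1655],6.2)"
```

```text
t 17.6 tcp [0.604  0.0638 0.1678] yaw -173.78 tilt [-0.0103  0.0176 -0.9998] q6 -0.23 F [-1.2 -0.2 -3. ] grip 0.53
delta tool cm now [ 0.04 -0.04  0.23]
twist units 0.0
delta after twist [ 0.04 -0.03  0.23]
```

First contact, as predicted. Continue a little at a time.

Call:
apply_moves:
  increments:
    - [30, [0, 0, 0.2], 0]
    - [30, [0, 0, 0.2], 0]
    - [30, [0, 0, 0.2], 0]
  newtons: 30

```text
time: 17.85
tcp_pos: [0.6046, 0.0636, 0.1669]
tcp_rot: [-0.054, 0.998, 0.008, -0.002]
contact_force: [-10.4, 1.7, 11.8]
grip_width: 0.532
```

```bash
python3 -c "
from h import *
s=read_state();c=camera('wrist');wslope(c,s,.023);plan([.6036,.0634,.1655],6.2)"
```

```text
world slope along tool x,y:  [0.0312 0.0255] z at tcp 0.1915 6669
t 17.9 tcp [0.6046 0.0636 0.1669] yaw -173.78 tilt [-0.0058  0.0161 -0.9999] q6 -0.23 F [-9.8  0.8 12.3] grip 0.533
delta tool cm now [ 0.1  -0.02  0.14]
twist units 0.0
delta after twist [ 0.1  -0.01  0.14]
```

Call:
apply_moves:
  increments:
    - [30, [0, 0, 0], 0]
    - [30, [0, 0, 0], 0]
    - [30, [0, 0, 0], 0]
  newtons: 20

```text
time: 18.15
tcp_pos: [0.6049, 0.0636, 0.1675]
tcp_rot: [-0.054, 0.998, 0.008, -0.002]
contact_force: [-0.5, 0.1, -4.1]
grip_width: 0.532
```

```bash
python3 -c "
from h import *
s=read_state();c=camera('wrist');wslope(c,s,.023);plan([.6036,.0634,.1655],6.2)"
```

```text
world slope along tool x,y:  [0.0338 0.0261] z at tcp 0.192 6663
t 18.2 tcp [0.6048 0.0637 0.1674] yaw -173.77 tilt [-0.0046  0.016  -0.9999] q6 -0.23 F [-0.4  0.  -5.1] grip 0.527
delta tool cm now [ 0.12 -0.02  0.19]
twist units 0.0
delta after twist [ 0.12 -0.01  0.19]
```

Call:
apply_moves:
  increments:
    - [30, [0.1, 0, 0.1], 0]
    - [30, [0, 0, 0.2], 0]
    - [30, [0, 0, 0.2], 0]
    - [30, [0, 0, 0.15], 0]
    - [30, [0.05, 0, 0.1], 0]

```text
time: 18.62
tcp_pos: [0.6046, 0.0636, 0.1668]
tcp_rot: [-0.054, 0.998, 0.007, 0.002]
contact_force: [-0.5, -0.0, -0.7]
grip_width: 0.529
```

```bash
python3 -c "
from h import *
s=read_state();c=camera('wrist');wslope(c,s,.023);plan([.6036,.0634,.1655],6.2)"
```

```text
world slope along tool x,y:  [0.0245 0.0251] z at tcp 0.1913 6663
t 18.67 tcp [0.6047 0.0636 0.1667] yaw -173.75 tilt [ 0.0027  0.0149 -0.9999] q6 -0.23 F [-3.4  0.2  5.3] grip 0.53
delta tool cm now [ 0.11 -0.01  0.12]
twist units 0.01
delta after twist [ 0.11 -0.01  0.12]
```

Call:
apply_moves:
  increments:
    - [30, [0.1, 0, 0.1], 0]
    - [30, [0.05, 0, 0.2], 0]
    - [30, [0.05, 0, 0.2], 0]
    - [30, [0.05, 0, 0.1], 0]
    - [30, [0.05, 0, 0.2], 0]
    - [30, [0.05, 0, 0.1], 0]

```text
time: 19.17
tcp_pos: [0.6043, 0.0636, 0.1662]
tcp_rot: [-0.055, 0.998, 0.007, 0.008]
contact_force: [-1.4, 0.7, 4.6]
grip_width: 0.531
```

```bash
python3 -c "
from h import *
s=read_state();c=camera('wrist');save(c,'w9');wslope(c,s,.023);held(c,s,.08,.046);plan([.6036,.0634,.1655],6.2)"
```

```text
world slope along tool x,y:  [0.0118 0.021 ] z at tcp 0.1907 6668
n 10220 z0 -0.0249 plane slopes [ 0.0221 -0.0073] width 0.0455 edge slopes deg [-1.28  0.37] front slope 0.19 x0 0.0395 centre tool [-0.0005  0.0003]
t 19.22 tcp [0.6044 0.0636 0.1661] yaw -173.71 tilt [ 0.0154  0.0141 -0.9998] q6 -0.23 F [-2.4  1.5  8.8] grip 0.527
delta tool cm now [ 0.08 -0.01  0.06]
twist units 0.01
delta after twist [ 0.08 -0.01  0.06]
```

Call:
apply_moves:
  increments:
    - [30, [0.05, 0, 0.1], 0]
    - [30, [0.05, 0, 0.1], 0]
    - [56, [0, 0, 0], 0]
    - [60, [0, 0, 0], 0]
    - [68, [0, 0, 0], 0]
    - [80, [0, 0, 0], 0]
    - [90, [0, 0, 0], 0]
    - [90, [0, 0, 0], 0]
    - [90, [0, 0, 0], 0]

```text
time: 19.97
tcp_pos: [0.6039, 0.0632, 0.1641]
tcp_rot: [-0.055, 0.998, 0.006, 0.009]
contact_force: [0.1, -0.7, 0.4]
grip_width: 0.899
```

```bash
python3 -c "
from h import *
s=read_state();c=camera('wrist');wslope(c,s,.023);held(c,s,.08,.046);plan([.6036,.0634,.1655],6.2)"
```

```text
world slope along tool x,y:  [ 0.004  -0.0001] z at tcp 0.1901 6807
n 10466 z0 -0.0263 plane slopes [0.0286 0.0096] width 0.0457 edge slopes deg [-0.52  0.01] front slope 0.47 x0 0.0393 centre tool [-0.0007  0.001 ]
t 20.02 tcp [0.6039 0.0632 0.1642] yaw -173.73 tilt [ 0.0172  0.0138 -0.9998] q6 -0.23 F [ 0.5 -0.1 -0.1] grip 0.898
delta tool cm now [ 0.02  0.02 -0.13]
twist units 0.01
delta after twist [ 0.03  0.02 -0.13]
```

Flat on the column (top at z = 0.190, slope ≈ 0). Lift off straight and inspect.

Call:
apply_moves:
  increments:
    - [100, [0, 0, -0.5], 0]
    - [100, [0, 0, -1.5], 0]
    - [100, [0, 0, -2.5], 0]
    - [100, [0, 0, -3], 0]
    - [100, [0, 0, -2.5], 0]
    - [100, [0.5, 0, -1], 0]
    - [100, [2, 0, 0], 0]
    - [100, [3, 0, 0], 0]
    - [100, [3, 0, 0], 0]
    - [100, [1.5, 0, 0], 0]
    - [100, [0, 0, 0], 0]

```text
time: 20.93
tcp_pos: [0.4971, 0.0504, 0.2761]
tcp_rot: [-0.055, 0.998, 0.006, 0.008]
contact_force: [1.3, 1.4, -0.1]
grip_width: 1.002
```

```bash
python3 -c "
from h import *
s=read_state();c=camera('wrist');save(c,'w10')
c=camera('scene');save(c,'sc2');W=cloud(c)
print(top(W,.19,(.604,.064)))
fit(W,.19,(.604,.064),.08,.046);fit(W,.15,(.604,.064),.1,.056);fit(W,.105,(.604,.064),.12,.066)
for z in (.19,.15,.105): print(top(W,z,(.604,.064)))
c=camera('side');save(c,'si2');W=cloud(c)
for z in (.19,.15,.105): print(top(W,z,(.604,.064)))
plan([.535,.2757,.18],4)
"
```

```text
{'c': array([605.6,  64.1]), 'sz': array([81.6, 47.7]), 'a': 7.0, 'z': array([185.9, 189.4, 190.6]), 'n': 884, 'mean': array([608.5,  67.5, 189.1])}
fit c [605.8  64.6] ang 7.63 edge spread [ 1.39 -0.44] size [80.1 45.8]
fit c [605.4  98.4] ang 8.15 edge spread [39.43 42.84] size [51.9 12.6]
fit c [623.   90.4] ang 7.95 edge spread [31.85 34.88] size [104.2  10.9]
{'c': array([605.6,  64.1]), 'sz': array([81.6, 47.7]), 'a': 7.0, 'z': array([185.9, 189.4, 190.6]), 'n': 884, 'mean': array([608.5,  67.5, 189.1])}
{'c': array([605.2,  65.9]), 'sz': array([100.5,  55.6]), 'a': 5.5, 'z': array([145.1, 149.5, 155. ]), 'n': 527, 'mean': array([619.3,  81.5, 149.6])}
{'c': array([604.3,  65.9]), 'sz': array([118.5,  65. ]), 'a': 5.0, 'z': array([ 99.9, 105. , 109.9]), 'n': 587, 'mean': array([622.9,  85.1, 104.9])}
{'c': array([603.8,  62.5]), 'sz': array([84. , 50.2]), 'a': 5.6, 'z': array([185.9, 189.8, 192.2]), 'n': 408, 'mean': array([602.5,  60.4, 189.7])}
{'c': array([602.7,  61.1]), 'sz': array([101.8,  58. ]), 'a': 4.2, 'z': array([144.6, 149.6, 154.6]), 'n': 221, 'mean': array([588.9,  47.1, 149.6])}
{'c': array([603.1,  62.4]), 'sz': array([120.2,  67.7]), 'a': 5.3, 'z': array([100.3, 105. , 110. ]), 'n': 244, 'mean': array([584.7,  43.5, 104.9])}
t 21.08 tcp [0.4996 0.0503 0.2758] yaw -173.71 tilt [ 0.0151  0.0139 -0.9998] q6 -0.28 F [-0.2 -0.1  0.6] grip 1.002
delta tool cm now [-5.83 21.89  9.94]
twist units 0.38
delta after twist [-5.11 22.24  9.58]
```

View pics/sc2.png

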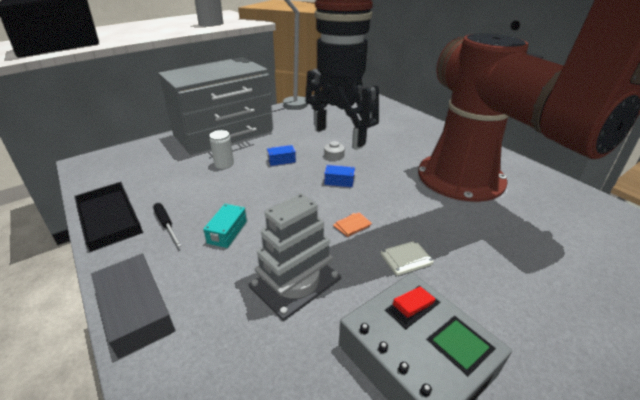

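View pics/si2.png

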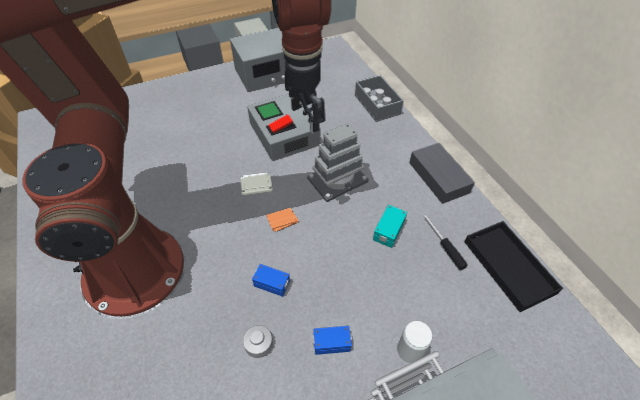

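View pics/w10.png

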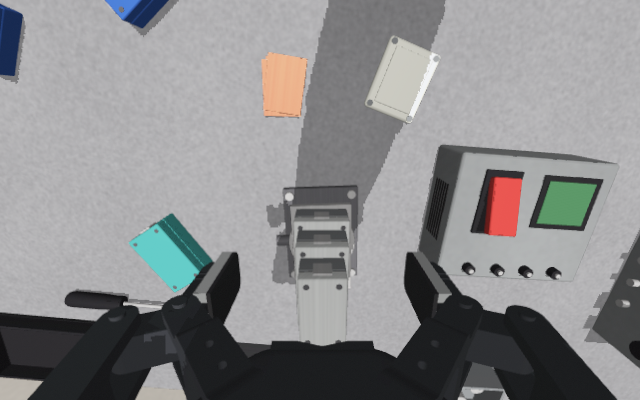

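```bash
cat >> h.py <<'E'
def red(c,s=None):
    W=cloud(c,s);h=c['pixels'].astype(int); m=(h[...,0]>120)&(h[...,1]<90)&(h[...,2]<90)&(W[...,2]>.06)&(W[...,2]<.125)
    P=W[m]; P=P[np.hypot(P[:,0]-.51,P[:,1]-.274)<.06]
    A=np.c_[P[:,0]-.51,P[:,1]-.274,np.ones(len(P))]
    for i in range(4):
        co=np.linalg.lstsq(A,P[:,2],rcond=None)[0];k=abs(A@co-P[:,2])<.004;P=P[k];A=A[k]
    print('red n',len(P),'slope',np.round(co,4),'rect',cv2.minAreaRect(P[:,:2].astype(np.float32)*1000),'z',np.round(np.percentile(P[:,2],[2,98]),4))
E
python3 -c "
from h import *
s=read_state();c=camera('wrist');red(c,s)
c=camera('scene');red(c)
plan([.535,.2757,.18],4)
"
```

```text
red n 1594 slope [0.2657 0.0189 0.0966] rect ((507.378662109375, 272.75537109375), (67.02417755126953, 35.13151550292969), 1.7660348415374756) z [0.0867 0.1042]
red n 614 slope [ 0.2552 -0.0122  0.0964] rect ((508.2051696777344, 273.6788330078125), (68.68799591064453, 33.789337158203125), 2.301440477371216) z [0.087  0.1046]
t 21.18 tcp [0.4999 0.0504 0.2755] yaw -173.7 tilt [ 0.0142  0.0141 -0.9998] q6 -0.28 F [ 0.4 -0.5 -0.3] grip 0.998
delta tool cm now [-5.81 21.89  9.92]
twist units 0.38
delta after twist [-5.08 22.23  9.55]
```

Call:
apply_moves:
  increments:
    - [100, [0, 1.5, 0], 0.2]
    - [60, [-0.4, 3, 0], 0.18]
    - [0, [-0.7, 3.2, 0], 0]
    - [0, [-0.7, 3.2, 0], 0]
    - [0, [-0.7, 3.2, 0], 0]
    - [0, [-0.7, 3.2, 1], 0]
    - [0, [-0.7, 2.5, 2], 0]
    - [0, [-0.4, 1.2, 2], 0]
    - [0, [0, 0.4, 1.5], 0]
    - [0, [0, 0, 0], 0]

```text
time: 22.02
tcp_pos: [0.5357, 0.2799, 0.2062]
tcp_rot: [-0.033, 0.999, 0.007, 0.006]
contact_force: [-0.5, 0.6, -0.9]
grip_width: -0.001
```

```bash
python3 -c "
from h import *
s=read_state();c=camera('wrist');save(c,'w11');red(c,s)
plan([.535,.2757,.14],3.5)
"
```

```text
red n 3053 slope [0.2659 0.0056 0.0968] rect ((507.3388977050781, 273.8301086425781), (67.37140655517578, 33.67205047607422), 2.135714054107666) z [0.087  0.1045]
t 22.07 tcp [0.5359 0.2794 0.2076] yaw -176.23 tilt [ 0.0123  0.0138 -0.9998] q6 0.19 F [-0.9  0.3 -0.7] grip 0.001
delta tool cm now [ 0.21 -0.45  6.75]
twist units 0.04
delta after twist [ 0.11 -0.36  6.76]
```

View pics/w11.png

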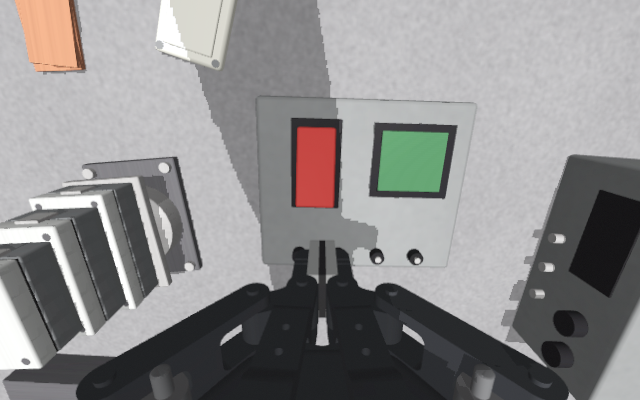

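Call:
apply_moves:
  increments:
    - [0, [0.1, -0.2, 1.5], 0]
    - [0, [0.1, -0.2, 2], 0]
    - [0, [0, -0.1, 2], 0]
    - [0, [0, 0, 1], 0]
    - [0, [0, 0, 0.3], 0]
    - [0, [0, 0, 0], 0]

```text
time: 22.57
tcp_pos: [0.5396, 0.2733, 0.1432]
tcp_rot: [-0.032, 0.999, 0.007, 0.009]
contact_force: [0.6, -0.7, 0.2]
grip_width: 0.001
```

```bash
python3 -c "
from h import *
plan([.534,.2748,.12],3)
"
```

```text
t 22.57 tcp [0.5396 0.2733 0.1432] yaw -176.38 tilt [ 0.0182  0.0145 -0.9997] q6 0.18 F [ 0.6 -0.7  0.2] grip 0.001
delta tool cm now [0.6  0.15 2.31]
twist units 0.1
delta after twist [0.56 0.18 2.32]
```

Call:
apply_moves:
  increments:
    - [0, [0.3, 0.1, 0.5], 0]
    - [0, [0.25, 0.05, 0.7], 0]
    - [0, [0.1, 0, 0.6], 0]
    - [0, [0, 0, 0.3], 0]
    - [0, [0, 0, 0], 0]

```text
time: 22.98
tcp_pos: [0.5352, 0.2749, 0.1248]
tcp_rot: [-0.031, 0.999, 0.008, 0.012]
contact_force: [-0.6, -0.1, 0.3]
grip_width: -0.003
```

```bash
python3 -c "
from h import *
plan([.534,.2748,.10],3)
"
```

```text
t 22.98 tcp [0.5352 0.2749 0.1248] yaw -176.42 tilt [ 0.0236  0.0159 -0.9996] q6 0.19 F [-0.6 -0.1  0.3] grip -0.003
delta tool cm now [ 0.18 -0.04  2.47]
twist units 0.1
delta after twist [ 0.12 -0.01  2.48]
```

Call:
apply_moves:
  increments:
    - [0, [0.1, 0, 0.5], 0]
    - [0, [0, 0, 0.5], 0]
    - [0, [0, 0, 0.4], 0]
    - [0, [0, 0, 0.4], 0]

```text
time: 23.32
tcp_pos: [0.5358, 0.2756, 0.107]
tcp_rot: [-0.031, 0.999, 0.008, 0.014]
contact_force: [1.4, 1.1, 2.5]
grip_width: -0.004
```

```bash
python3 -c "
from h import *
plan([.534,.2748,.10],3)
s=read_state();c=camera('wrist');save(c,'w12');red(c,s)
"
```

```text
t 23.32 tcp [0.5358 0.2756 0.107 ] yaw -176.41 tilt [ 0.027   0.0165 -0.9995] q6 0.19 F [1.4 1.1 2.5] grip -0.004
delta tool cm now [ 0.2  -0.08  0.69]
twist units 0.1
delta after twist [ 0.18 -0.07  0.7 ]
red n 6629 slope [0.0955 0.0022 0.0963] rect ((507.0804138183594, 273.85943603515625), (68.17706298828125, 33.9515380859375), 2.1172988414764404) z [0.092  0.0986]
```

Rocker is moving (slope 0.27 → 0.10). Keep pushing.

Call:
apply_moves:
  increments:
    - [0, [0.1, 0, 0.4], 0]
    - [0, [0, 0, 0.4], 0]
    - [0, [0, 0, 0.3], 0]
    - [0, [0, 0, 0.3], 0]

```text
time: 23.7
tcp_pos: [0.537, 0.276, 0.0981]
tcp_rot: [-0.032, 0.999, 0.008, 0.017]
contact_force: [-4.7, -3.2, 25.1]
grip_width: 0.002
```

```bash
python3 -c "
from h import *
plan([.534,.2748,.10],3)
s=read_state();c=camera('wrist');red(c,s)
"
```

```text
t 23.7 tcp [0.537  0.276  0.0981] yaw -176.4 tilt [ 0.0325  0.0172 -0.9993] q6 0.19 F [-4.7 -3.2 25.1] grip 0.002
delta tool cm now [ 0.3 -0.1 -0.2]
twist units 0.1
delta after twist [ 0.3  -0.1  -0.19]
red n 6683 slope [-0.2654 -0.0105  0.0959] rect ((508.3321533203125, 273.9501037597656), (67.31908416748047, 33.82822036743164), 1.9969598054885864) z [0.0896 0.1051]
```

Call:
apply_moves:
  increments:
    - [0, [0, 0, 0], 0]
    - [0, [0, 0, -1], 0]
    - [0, [0, 0, -2], 0]
    - [0, [0, 0, -3], 0]
    - [0, [0, 0, -3], 0]
    - [0, [0, 0, -3], 0]
    - [0, [1, 0, -3], 0]
    - [0, [2, 0, 0], 0]
    - [0, [1, 0, 0], 0]
    - [0, [0, 0, 0], 0]
    - [0, [0, 0, 0], 0]

```text
time: 24.67
tcp_pos: [0.4872, 0.2702, 0.2552]
tcp_rot: [-0.032, 0.999, 0.008, 0.013]
contact_force: [0.6, -0.6, -0.3]
grip_width: -0.003
```

```bash
python3 -c "
from h import *
s=read_state();c=camera('wrist');save(c,'w13');red(c,s);W=cloud(c,s);print(top(W,.19,(.604,.064)))
plan([.534,.2748,.10],3)
c=camera('scene');save(c,'sc3');red(c);W=cloud(c)
for z in (.19,.15,.105): print(top(W,z,(.604,.064)))
"
```

```text
red n 1633 slope [-0.2564 -0.0136  0.096 ] rect ((508.8122253417969, 274.3125305175781), (68.01986694335938, 32.66010284423828), 2.158397674560547) z [0.0877 0.1047]
{'c': array([602.3,  64.7]), 'sz': array([83.7, 47.7]), 'a': 6.3, 'z': array([185.8, 190.1, 191. ]), 'n': 4370, 'mean': array([598.9,  66.7, 189.7])}
t 24.72 tcp [0.4873 0.2702 0.2551] yaw -176.4 tilt [ 0.0254  0.0167 -0.9995] q6 0.2 F [ 0.3  0.  -0.2] grip -0.002
delta tool cm now [-4.28 -0.07 15.63]
twist units 0.1
delta after twist [-4.69  0.21 15.51]
red n 824 slope [-0.2612  0.002   0.0958] rect ((510.42578125, 274.0702209472656), (68.5277099609375, 33.752681732177734), 1.221502423286438) z [0.0867 0.1043]
{'c': array([605.7,  64.5]), 'sz': array([80.8, 47.2]), 'a': 6.7, 'z': array([185.9, 189.4, 190.6]), 'n': 887, 'mean': array([608.5,  67.6, 189.1])}
{'c': array([604.7,  64.9]), 'sz': array([100.5,  56.4]), 'a': 6.4, 'z': array([145.1, 149.4, 155. ]), 'n': 529, 'mean': array([619. ,  81.2, 149.5])}
{'c': array([604.7,  65.3]), 'sz': array([120.3,  65.8]), 'a': 5.6, 'z': array([100.1, 105. , 109.5]), 'n': 577, 'mean': array([623. ,  84.7, 104.8])}
```

View pics/sc3.png

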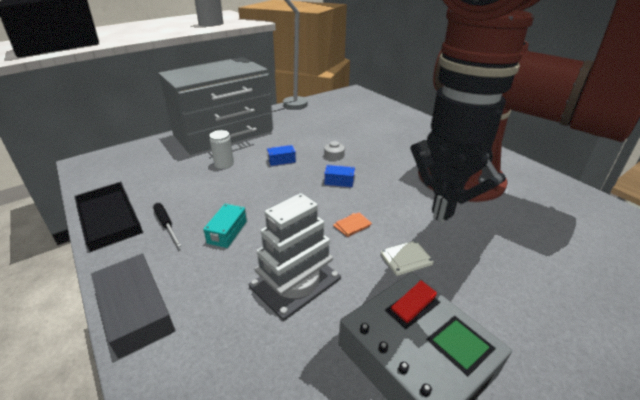

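View pics/w13.png

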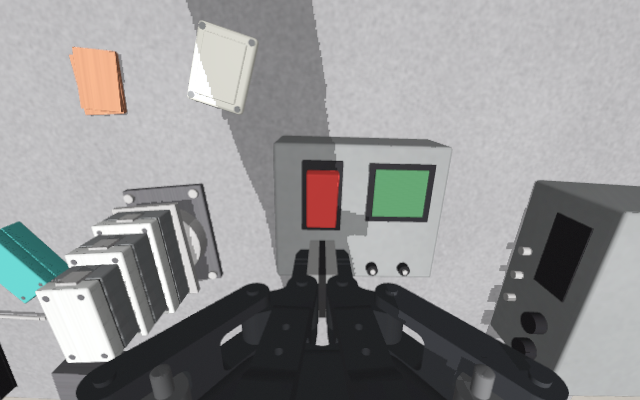

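The scene picture shows the column standing aligned at about (290, 250), and the rocker's far end down at (413, 300). Nothing is touching the arm, so I'm handing in.

```bash
python3 -c "
from workcell import *
print(sign_off())"
```

```text
the job is handed in; nothing more can be done
None
```

The job is done and handed in at about 25 s. I stacked the medium case on the largest and the smallest on the medium, then pushed the rocker fully over.

**Column:** In the last scene picture, the three case tops centre within about 1 mm of each other, with long sides within about 1° (6.7°, 6.4° and 5.6° from small to large). Tops are at 190, 150 and 105 mm, as they should be. The cameras disagree on absolute position by 2–3 mm. The last wrist picture put the small case about 3 mm off from the scene reading, near the edge of that picture.

**Rocker:** Its slope went from +0.26 to about -0.26, a travel of about 0.52 rad, and it stayed there after the fingers lifted. The push ended at 25 N against the stop.

**Small case landing:** It came down about 3° out of level, because the tool tilt drifts slightly over moves. I levelled it with a few light presses, about 12 N upward on the wrist at most, before letting go. It then lay flat.

The sensor lid, the shims, and the blue and turquoise look-alikes were not touched.

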